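Put the washed water purifier back together

ROBOT

A 6-joint arm with a two-finger parallel gripper is mounted at the origin on the work surface. World frame = base frame: x ahead of the robot, y to its left, z up, the work surface at z = 0. Lengths are in mm, angles in rad, forces in N, time in s.
With the tool pointing down it reaches from about 150 to 775 mm from the base axis. Payload 6.1 kg.
Tool frame: the origin (TCP) lies at the very end of the fingers, on their centre line; the grasp point (between the pads) lies 19 mm behind it; z points along the fingers, y is the direction in which the jaws open and shut (so a half turn about z gives the same grasp; the last joint's range is limited). The gripper opens to 85 mm and grips with 20 to 120 N. Pads are 22 mm wide; open, the fingers measure 114 mm over their backs; the gripper's body (76 mm by 85 mm) begins 54 mm behind the grasp point. The pads swing forward as they close: fully open they stand 13 mm farther back than shut.
Start: joints at [-1.346, 0.126, -0.04, 1.405, 0, 1.571], TCP at [117.023, -511.775, 231.295] pointing down, gripper open.
Joint ranges: [-2.72, 2.72], [-0.95, 1.95], [-1.27, 1.35], [-1.78, 2.02], [-1.46, 1.47], [-3.14, 3.14]. Speed limits (rad/s): [2.39, 2.39, 3.01, 3.14, 3.14, 3.14].

INTERFACE

Orientations are given as a 3x3 rotation matrix whose columns are the frame's x, y, z axes.
In Python, from rig import bot gives the robot as it stands.
- The arm moves only by the tool arm_command, never from a script. Its argument "rows" is a list of rows, each an object of numbers: "x", "y", "z": the shift along the tool's x, y, z in m; "ax", "ay", "az": the turn, a rotation vector about the tool's x, y, z in degrees; "fingers": the gripper command: -1 is fully open, 1 is shut, values between are in proportion. In form: [{"x": .., "y": .., "z": .., "ax": .., "ay": .., "az": .., "fingers": ..}, ...]. A call has 1 to 10 rows; each row is the pose to reach, as a shift and turn from the pose commanded when the call began, along the tool's axes at that moment; what a row does not reach only later rows make up. A row lasts 1/8 s, in which the tool goes at most 62.5 mm and 10.7 degrees, less where a joint would pass 70% of its speed; a pose out of reach is approached as far as the arm can. A call with a gripper value outside its range is refused whole. The fingers move at their own pace and stop on an object; "grip_force" is the grip in N (left out, the last holds). Time passes only in rows, so rows that repeat a pose let the fingers close. It gives the time, the measured TCP pose, the force and the opening at its end, in the units of the state.
- bot.read_state(): the state, without advancing time (a new reading comes with each control period).
- bot.grab_frame(name): name is "scene" or "top"; returns the picture (400x640x3 uint8, blue, green, red); there is no depth.
- bot.camera_model(name): a dict with "intrinsics" (3x3 intrinsics, pixels), "rvec" (rotation vector, rad) and "tvec" (3), from world to camera coordinates, as OpenCV has them. Camera axes: x right, y down, z forward; pixel columns grow to the right and rows downward; lengths in mm; the calibration is good to about 2 mm. A picture is of the moment at which its call begins. camera_model takes no time and is no camera call.
- bot.finish_job(): hands the job in, once; it reports no verdict.
The state is a dict: "time_s": time; "q": joint angles; "qd": joint speeds; "joint_efforts": joint torques, N m; "eef_pos": TCP position; "tcp_rot": TCP orientation; "force": force on the tool from outside, world axes, zero at the start; "wrist_torque": the same for the moment, N m; "grip_width": finger opening in mm.
Only numpy, scipy, OpenCV 4.12 (cv2) and the standard library are available. Lean on these libraries where they do the work, as an engineer would, in place of code of your own. Each camera call takes 0.05 s, during which the arm holds its last target. There are 200 camera calls.

TASK

Put the countertop water purifier back together after its wash: slide the filter screen up out of the dish drainer and lower it all the way down into the guide channel of the purifier's tank, and push the steel spout into the blue collet, past the seal, until it is fully home at the bottom, with its outlet over the drip grille. Leave the glass on the grille, the pink lid in the drainer and the pepper grinder where they are.

Things in the scene. Friction and masses are not known exactly. Their poses are not given: they have to be found in the camera images.
- spout: Bent steel spout, diameter 12 mm, 85 g, upright and loose in the drainer cup's holed lid (leg 65 mm deep, hole 14 mm). Origin: centre of the leg's foot, +z up the leg: 115 mm straight, then a 15 mm radius bend into a level run along its -x, 130 mm above the foot, to a nozzle 115 mm out. Foot tapers over 3 mm to 8 mm. Black ring 30-32 mm up the leg: insertion mark, on the collet's top when home.
- spout_tip (a point): Centre of the underside of the spout's black nozzle (15 mm wide): 115 mm along the spout's -x, 99 mm above the foot.
- collet (a point): Centre of the mouth of the blue collet, 90 mm above the counter, z up; its -x is where the fitted spout points. A cone 21 mm wide narrows in 4 mm to a 13.5 mm bore, 30 mm deep in all. A sprung seal lies 15 mm down: the tube stops on it about 16 mm in, needs about 12-16 N to pass and drags with about 7 N until it bottoms. Parts that are taller stand 35 mm or more from the axis.
- collet_floor (a point): Centre of the bottom of the collet's bore, 30 mm under collet: where the foot of the spout must end.
- drip_grille (a point): Centre of the steel drip grille on the purifier's plinth (31 mm above the counter), 115 mm from the collet's axis along the purifier's -x; the glass stands on it.
- screen: Filter screen: flat mesh panel in a white frame, 90 mm wide (x), 5 mm thick (y), 120 mm high, with a blue grip bar 50 x 10 x 18 mm on its top edge (136 mm in all), 90 g. Origin: centre of its bottom edge, +z up. It stands, leaning a few degrees at most, in one of two drainer slots (10 mm gap), bottom edge 33 mm above the counter, between wire hoops reaching 88 mm.
- screen_slot (a point): Centre of the bottom of the guide channel in the clear tank, 34 mm above the counter, z up: where the screen's origin ends, its width along the point's x (either face forward). Channel 96 mm long (x), 9 mm wide (y) between ribs on the tank's end walls, flared over its top 16 mm to 24 mm. Tank rim 135 mm above the counter, inside 96 x 102 mm; the seated screen's grip bar stands above the rim.
- purifier: White countertop water purifier, fixed; origin on the counter, -x its front. Plinth 270 x 280 mm, 30 mm high (centre at x -25). In its frame, mm: clear open tank 104 x 110, rim 135 high, centred at 20, 75; cartridge housing 78 wide, 164 high, at 68, -85; grey boss 40 wide with the blue collet at 0, -55; drip grille at -115, -55.
- drainer: Dish drainer, fixed: grey drip tray 170 x 270 mm with steel wire hoops 88 mm high and a white round cup (54 mm diameter, 96 mm high) with a holed lid, centred 95 mm along its +y; the two used slots lie at its y = 0 and y = -75 mm. Origin on the counter.
- pink_lid: Pink plastic lid, disc of 130 mm diameter, 6 mm thick, standing on edge in the drainer's other slot; origin at the disc's centre. Leave it.
- glass: Drinking glass, 66 mm diameter, 85 mm high, standing on the drip grille; origin under its base. Leave it.
- grinder: Glass pepper grinder with steel twist top, 54 mm diameter, 150 mm high; origin under its base. Leave it.
Mind the look-alikes: they are no part of the job. Of the things like the spout, leave any that is purple or yellow; of the rest the larger one is meant.

How it is judged (in metres and radians):
At the end, for the whole second after the job is handed in: Spout upright (within 4 deg) in the collet, foot within 3 mm of the bore's bottom and axis, nozzle within 30 mm of the drip grille's middle seen from above; screen upright (7 deg) in the channel, bottom edge within 4 mm of its bottom and 8 mm of its centre; both released, at rest (z of spout in the frame of collet_floor below 0.003 m and horizontal distance between spout and collet_floor below 0.003 m and angle between spout's own z axis and vertical below 0.07 rad and horizontal distance between spout_tip and drip_grille below 0.03 m and z of screen in the frame of screen_slot below 0.004 m and horizontal distance between screen and screen_slot below 0.008 m and angle between screen's own z axis and vertical below 0.12 rad and linear speed of each of spout, screen below 0.02 m/s); the robot touches nothing.
It fails at once if the glass is shoved (more than 25 mm) or tipped (distance of glass from where it was at the start of the episode above 0.025 m or angle between glass's own z axis and vertical above 0.3 rad).
It fails at once if the pink lid is knocked out of its slot (moved more than 40 mm) (distance of pink_lid from where it was at the start of the episode above 0.04 m).
It fails at once if the pepper grinder is moved more than 30 mm (distance of grinder from where it was at the start of the episode above 0.03 m).
It also fails if it takes over 64 s, if anything falls off the work surface, if the arm or the gripper's body presses on something with over 40 N, if the wrist force passes 120 N, or if a joint passes its speed limit or range.

## Working session

There is one attempt and no reset: what is moved stays moved. The work goes in short steps, Python scripts to look and compute and a tool call to move; the robot and the scene stay as the last step left them, time stands still between calls to the robot, and variables do not carry over. Pictures are saved under pics/ and viewed, about 8 in all and at most 12, crops included, and the job is handed in when it is done.

Besides the shell and the picture viewer there is one more tool, called after "Request:" in YAML: its name, and indented under it one key for each argument. arm_command: Moves the arm, as the interface text tells. Its arguments: {"type":"object","properties":{"rows":{"type":"array","items":{"type":"object","properties":{"x":{"type":"number"},"y":{"type":"number"},"z":{"type":"number"},"ax":{"type":"number"},"ay":{"type":"number"},"az":{"type":"number"},"fingers":{"type":"number"}}}},"grip_force":{"type":"number"}},"required":["rows"]}

```bash
mkdir -p pics; python3 - <<'E'
from rig import bot
import cv2
for n in("scene","top"):
    f=bot.grab_frame(n); cv2.imwrite(f"pics/{n}0.png",f)
    c=bot.camera_model(n); print(n,c)
    R=cv2.Rodrigues(c["rvec"] if hasattr(c["rvec"],'shape') else __import__('numpy').array(c["rvec"],float))[0]
    print(-R.T@__import__('numpy').array(c["tvec"],float).ravel())
s=bot.read_state();print(s)
E
```

```text
scene {'intrinsics': array([[442.59282088,   0.        , 325.55957465],
       [  0.        , 442.59282088, 193.16131724],
       [  0.        ,   0.        ,   1.        ]]), 'rvec': array([ 1.54488499,  1.87639439, -0.9094695 ]), 'tvec': array([ 180.60238492, -178.4804609 , 1487.32911628])}
[1279.83300754   82.24440077  794.91114462]
top {'intrinsics': array([[482.30792948,   0.        , 322.91838234],
       [  0.        , 482.30792948, 198.78157793],
       [  0.        ,   0.        ,   1.        ]]), 'rvec': array([ 2.20615427, -2.15868899,  0.11200278]), 'tvec': array([-100.39956422,  399.26516154, 1270.38200856])}
[ 286.94402996  -75.14838318 1302.06721546]
{'time_s': 0.1, 'q': array([-1.34596194e+00,  1.26334726e-01, -4.05131755e-02,  1.40543212e+00,
       -1.40045344e-05,  1.57075376e+00]), 'qd': array([ 6.96817096e-04, -5.50678526e-04,  3.39501946e-03,  7.28435494e-04,
       -7.44112707e-05, -2.40586538e-04]), 'joint_efforts': array([ 5.06218767e-04, -4.36906457e+01,  3.53604412e+01,  1.37808319e-02,
        1.52758480e-04, -1.30033226e-05]), 'eef_pos': array([ 116.95629363, -511.41225434,  230.59564727]), 'tcp_rot': array([[ 9.74821547e-01,  2.22986174e-01, -3.44434501e-04],
       [ 2.22986439e-01, -9.74820478e-01,  1.44323051e-03],
       [-1.39413569e-05, -1.48369642e-03, -9.99998899e-01]]), 'force': array([-0.28046594,  0.25102966, -0.39198817]), 'wrist_torque': array([ 0.01896217,  0.00154449, -0.05375195]), 'grip_width': 85.12204227294889}
```

View pics/scene0.png

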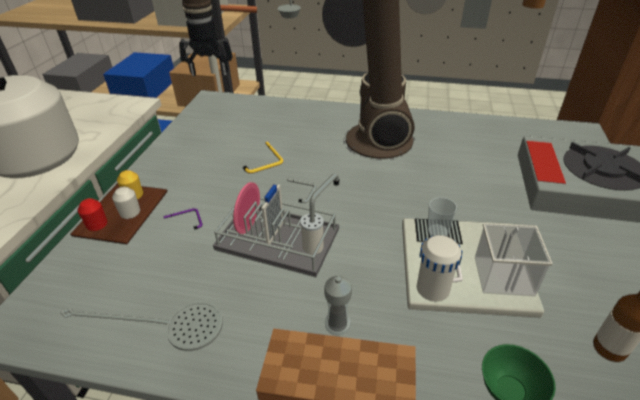

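View pics/top0.png

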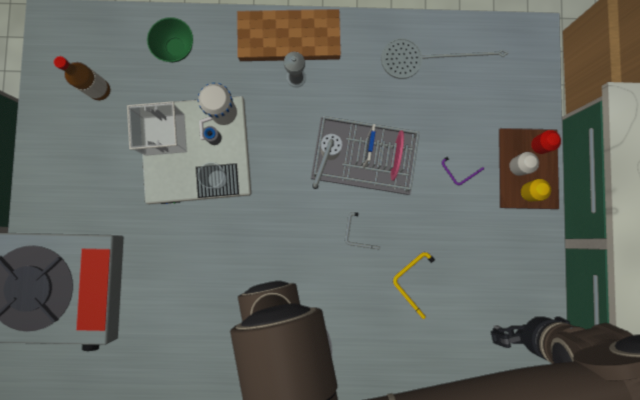

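```bash
cat > h.py <<'E'
import numpy as np,cv2
from rig import bot
def cam(n):
    c=bot.camera_model(n); R=cv2.Rodrigues(np.array(c["rvec"],float))[0]; t=np.array(c["tvec"],float).ravel()
    return np.array(c["intrinsics"]),R,t
def ray(n,u,v):
    K,R,t=cam(n); d=R.T@np.linalg.solve(K,[u,v,1.]); return -R.T@t,d/np.linalg.norm(d)
def onz(n,u,v,z):
    o,d=ray(n,u,v); return o+d*(z-o[2])/d[2]
def proj(n,p):
    K,R,t=cam(n); q=K@(R@np.array(p,float)+t); return q[:2]/q[2]
def tri(a,b):
    o1,d1=ray("top",*a);o2,d2=ray("scene",*b)
    A=np.stack([d1,-d2],1); s=np.linalg.lstsq(A,o2-o1,rcond=None)[0]
    p,q=o1+s[0]*d1,o2+s[1]*d2; return (p+q)/2,np.linalg.norm(p-q)
def crop(f,x0,y0,x1,y1,k):
    return cv2.resize(f[y0:y1,x0:x1],None,fx=k,fy=k,interpolation=cv2.INTER_CUBIC)
E
python3 - <<'E'
import cv2
from h import *
t=cv2.imread("pics/top0.png");s=cv2.imread("pics/scene0.png")
cv2.imwrite("pics/c1.png",np.vstack([np.hstack([crop(t,300,105,430,205,3),crop(t,120,75,253,205,3)[:300]]),np.hstack([crop(s,210,165,340,265,3),crop(s,400,190,533,290,3)])]))
cv2.imwrite("pics/c2.png",np.hstack([crop(t,120,75,255,210,4)]))
# rough
for n,u,v,z in [("cup",331,145,96),("gr",296,80,10),]: print(n,onz("top",u,v,z))
E
```

```text
cup [ 531.8235852  -108.30102094   96.        ]
gr [728.02589688 -10.94070762  10.        ]
```

View pics/c1.png

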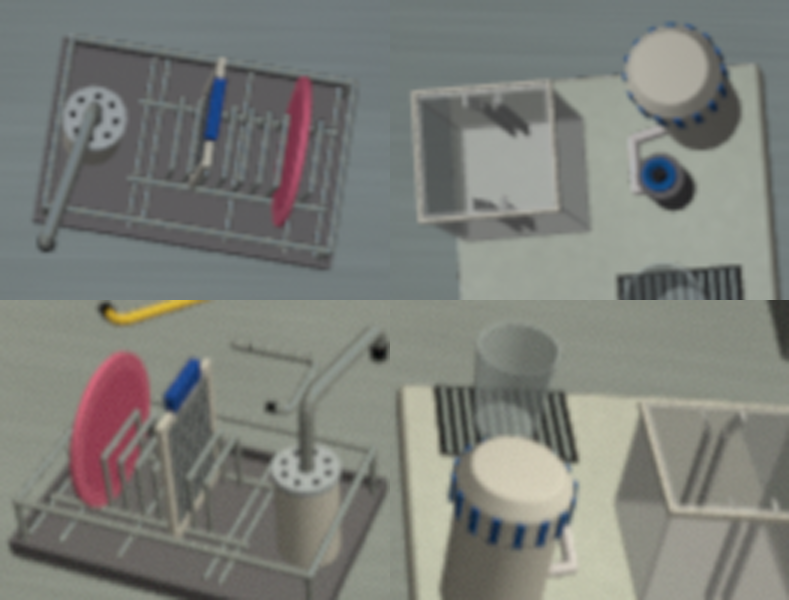

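View pics/c2.png

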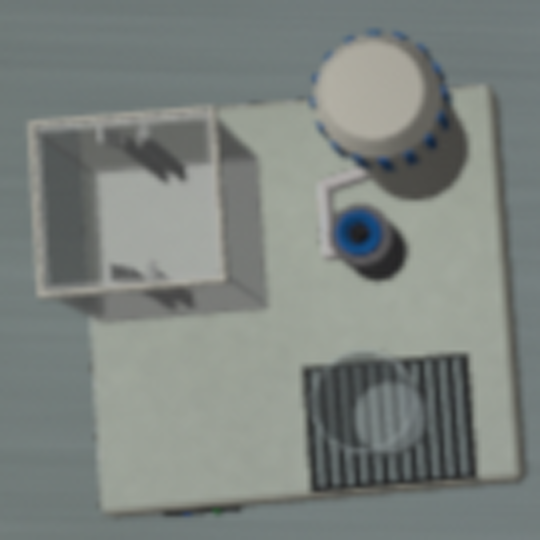

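```bash
cat >> h.py <<'E'
def blue(f,x0,y0,x1,y1):
    h=cv2.cvtColor(f,cv2.COLOR_BGR2HSV); m=cv2.inRange(h,(100,130,50),(125,255,255)); z=np.zeros_like(m); z[y0:y1,x0:x1]=m[y0:y1,x0:x1]; return z
def rigid(A,B):
    A,B=np.array(A,float),np.array(B,float); a,b=A.mean(0),B.mean(0); U,S,V=np.linalg.svd((A-a).T@(B-b)); R=(U@V).T
    return R,b-R@a,np.linalg.norm((A-a)@R.T+b-B,axis=1)
E
python3 - <<'E'
from h import *
t=cv2.imread("pics/top0.png");s=cv2.imread("pics/scene0.png")
np.set_printoptions(precision=1,suppress=True)
c2=lambda u,v:((u+.5)/4+119.5,(v+.5)/4+74.5)
m=blue(t,195,122,222,145); cs=max(cv2.findContours(m,0,2)[0],key=cv2.contourArea); (cu,cv_),r=cv2.minEnclosingCircle(cs)
print("collet px",cu,cv_,r)
P=[((358,232),90,(0,-55))]
P+=[((490,85),30,(110,-140)),((523,478),30,(-160,-140)),((105,513),30,(-160,140))]
P+=[((30,122),135,(72,130)),((212,108),135,(72,20)),((223,283),135,(-32,20)),((42,295),135,(-32,130))]
P+=[((390,422),31,(-115,-55))]
A=[p[2] for p in P];B=[onz("top",*c2(*p[0]),p[1])[:2] for p in P]
R,tt,e=rigid(A,B);print("pur",np.degrees(np.arctan2(R[1,0],R[0,0])),tt,e)
for n,p in(("collet",(0,-55)),("grille",(-115,-55)),("slot",(20,75)),("house",(68,-85))):print(n,R@p+tt)
print("collet direct",onz("top",cu,cv_,90))
# scene check of tank rim: rim corners
for p in ((72,130),(72,20),(-32,20),(-32,130)): print("scene rim px",proj("scene",[*(R@p+tt),135]))
c1=lambda u,v:((u+.5)/3+299.5,(v+.5)/3+104.5)
c1s=lambda u,v:((u+.5)/3+209.5,(v-300+.5)/3+164.5)
print("lid",onz("top",*c1(95,119),96),"scene",onz("scene",*c1s(307,467),96))
print("bend",tri(c1(93,106),c1s(306,388)),"nozzle",tri(c1(45,238),c1s(378,342)))
for n,f,b in(("top",t,(355,110,390,175)),("scene",s,(255,180,290,215))):
    m=blue(f,*b);cs=max(cv2.findContours(m,0,2)[0],key=cv2.contourArea);r=cv2.minAreaRect(cs);print(n,r,cs.reshape(-1,2).mean(0)); bx=cv2.boxPoints(r);print(bx)
    M=cv2.moments(m,True);print(M['m10']/M['m00'],M['m01']/M['m00'])
    if n=="top":
        for q in bx:print(onz("top",*q,169))
print("tray",[onz("top",*c1(*q),10)[:2] for q in((65,38),(355,82),(328,268),(35,222))])
print("frame ends",onz("top",*c1(221,62),153),onz("top",*c1(206,185),153))
E
```

```text
collet px 209.2142791748047 132.7857208251953 5.353918075561523
pur 6.463994267583378 [551.4 256.9] [0.2 3.4 0.8 4.6 3.2 2.1 3.5 1.2 0.3]
collet [557.6 202.2]
grille [443.3 189.3]
slot [562.8 333.7]
house [628.5 180.1]
collet direct [557.1 202.2  90. ]
scene rim px [550.8 262.1]
scene rim px [493.8 259. ]
scene rim px [483.8 223.7]
scene rim px [535.9 226.2]
lid [ 533.6 -109.1   96. ] scene [ 534.6 -108.    96. ]
bend (array([ 528.9, -106.4,  170.9]), np.float64(2.506397173278155)) nozzle (array([425.9, -70.5, 142.8]), np.float64(2.2936600161136513))
top ((371.3497314453125, 140.97686767578125), (4.181572437286377, 19.91949462890625), 8.746162414550781) [371.1 141.7]
[[367.8 150.5]
 [370.8 130.8]
 [374.9 131.5]
 [371.9 151.1]]
371.280487804878 141.09756097560975
[ 505.8 -194.2  169. ]
[ 553.7 -200.8  169. ]
[ 552.4 -210.8  169. ]
[ 504.5 -204.1  169. ]
scene ((270.6153564453125, 192.576904296875), (5.547001838684082, 17.47305679321289), 33.6900634765625) [269.6 194.5]
[[263.5 198.3]
 [273.2 183.8]
 [277.8 186.8]
 [268.1 201.4]]
270.42045454545456 193.0681818181818
tray [array([625.2, -82.8]), array([ 591. , -347.6]), array([ 420.3, -323.9]), array([455.9, -59.4])]
frame ends [ 571.1 -208.6  153. ] [ 470.3 -197.7  153. ]
```

Request:
arm_command:
  rows:
    - {"x": 0.05, "y": -0.022, "z": 0.0, "az": 3}
    - {"x": 0.105, "y": -0.047, "z": 0.0, "az": 7}
    - {"x": 0.16, "y": -0.071, "z": 0.0, "az": 10}
    - {"x": 0.215, "y": -0.096, "z": 0.0, "az": 13}
    - {"x": 0.27, "y": -0.12, "z": 0.0, "az": 16}
    - {"x": 0.325, "y": -0.145, "z": 0.0, "az": 20.2}
    - {"x": 0.38, "y": -0.169, "z": 0.0, "az": 20.2}
    - {"x": 0.43, "y": -0.191, "z": 0.0, "az": 20.2}
    - {"x": 0.46, "y": -0.205, "z": 0.01, "az": 20.2}
    - {"x": 0.4706, "y": -0.2096, "z": 0.02, "az": 20.2}

```text
$.rows[0]: bad value
```

```bash
cat >> h.py <<'E'
def to(x,y,z,yaw,s=None):
    "shift from the present pose, tool axes (m) and az (deg)"
    s=s or bot.read_state(); R=s["tcp_rot"]; d=R.T@(np.array([x,y,z])-s["eef_pos"])
    cy=np.degrees(np.arctan2(R[1,0],R[0,0])); print("t%.2f"%s["time_s"],"pos",s["eef_pos"].round(1),"yaw%.2f"%cy,"tilt",R[:2,2].round(4),"F",s["force"].round(1),"w%.1f"%s["grip_width"])
    print("shift m",(d/1000).round(4),"az %.2f"%(cy-yaw))
E
python3 - <<'E'
from h import *
print(tri((371.28,141.1),(270.42,193.07)))
for n in("top","scene"):
    f=bot.grab_frame(n)
    cv2.imwrite(f"pics/{n}1.png",f)
t=cv2.imread("pics/top1.png");s=cv2.imread("pics/scene1.png")
cv2.imwrite("pics/c3.png",np.hstack([crop(t,320,80,420,210,4),crop(s,210,130,310,260,4)]))
to(529,-202.5,140,-7.6)
E
```

```text
(array([ 530.73002122, -203.89848146,  160.61712127]), np.float64(1.36235039365528))
t0.20 pos [ 117.  -511.5  230.8] yaw12.88 tilt [-0.0002  0.001 ] F [ 0.6  0.3 -0.2] w85.4
shift m [ 0.4705 -0.2093  0.091 ] az 20.48
```

View pics/c3.png

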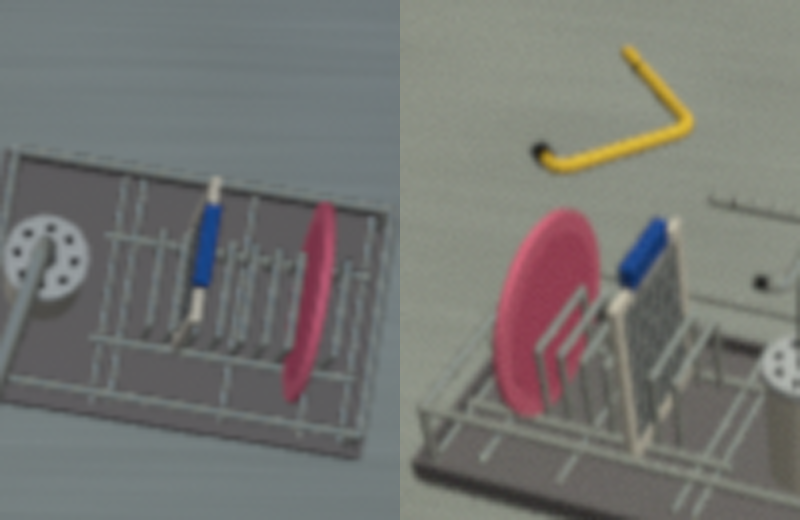

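Request:
arm_command:
  rows:
    - {"x": 0.05, "y": -0.022, "z": 0.0, "ax": 0, "ay": 0, "az": 3, "fingers": -1}
    - {"x": 0.105, "y": -0.047, "z": 0.0, "ax": 0, "ay": 0, "az": 7, "fingers": -1}
    - {"x": 0.16, "y": -0.071, "z": 0.0, "ax": 0, "ay": 0, "az": 10, "fingers": -1}
    - {"x": 0.215, "y": -0.096, "z": 0.0, "ax": 0, "ay": 0, "az": 13, "fingers": -1}
    - {"x": 0.27, "y": -0.12, "z": 0.0, "ax": 0, "ay": 0, "az": 16, "fingers": -1}
    - {"x": 0.325, "y": -0.145, "z": 0.0, "ax": 0, "ay": 0, "az": 20.4, "fingers": -1}
    - {"x": 0.38, "y": -0.169, "z": 0.0, "ax": 0, "ay": 0, "az": 20.4, "fingers": -1}
    - {"x": 0.43, "y": -0.191, "z": 0.0, "ax": 0, "ay": 0, "az": 20.4, "fingers": -1}
    - {"x": 0.46, "y": -0.205, "z": 0.01, "ax": 0, "ay": 0, "az": 20.4, "fingers": -1}
    - {"x": 0.471, "y": -0.209, "z": 0.02, "ax": 0, "ay": 0, "az": 20.4, "fingers": -1}
  grip_force: 40

```text
time_s: 1.45
eef_pos: [530.8, -201.7, 210.4]
tcp_rot: [[0.992, -0.128, -0.001], [-0.128, -0.992, 0.0], [-0.001, -0.0, -1.0]]
force: [0.3, -0.4, -0.1]
grip_width: 84.9
```

```bash
python3 - <<'E'
from h import *
to(529.5,-203,141,-7.6)
E
```

```text
t1.45 pos [ 530.8 -201.7  210.4] yaw-7.38 tilt [-0.0007  0.0002] F [ 0.3 -0.4 -0.1] w84.9
shift m [-0.001   0.0015  0.0694] az 0.22
```

Request:
arm_command:
  rows:
    - {"x": -0.001, "y": 0.0015, "z": 0.01, "ax": 0, "ay": 0, "az": 0.2, "fingers": 0}
    - {"x": -0.001, "y": 0.0015, "z": 0.03, "ax": 0, "ay": 0, "az": 0.2, "fingers": 0}
    - {"x": -0.001, "y": 0.0015, "z": 0.05, "ax": 0, "ay": 0, "az": 0.2, "fingers": 0}
    - {"x": -0.001, "y": 0.0015, "z": 0.069, "ax": 0, "ay": 0, "az": 0.2, "fingers": 0}
    - {"x": -0.001, "y": 0.0015, "z": 0.069, "ax": 0, "ay": 0, "az": 0.2, "fingers": 0.4}
    - {"x": -0.001, "y": 0.0015, "z": 0.069, "ax": 0, "ay": 0, "az": 0.2, "fingers": 1}
    - {"x": -0.001, "y": 0.0015, "z": 0.069, "ax": 0, "ay": 0, "az": 0.2, "fingers": 1}
    - {"x": -0.001, "y": 0.0015, "z": 0.069, "ax": 0, "ay": 0, "az": 0.2, "fingers": 1}
    - {"x": -0.001, "y": 0.0015, "z": 0.069, "ax": 0, "ay": 0, "az": 0.2, "fingers": 1}

```text
time_s: 2.58
eef_pos: [528.7, -204.6, 143.0]
tcp_rot: [[0.991, -0.134, 0.001], [-0.134, -0.991, -0.001], [0.001, 0.001, -1.0]]
force: [0.2, -0.3, 2.6]
grip_width: 9.4
```

```bash
python3 - <<'E'
from h import *
to(529.5,-203,280,-7.6)
E
```

```text
t2.58 pos [ 528.7 -204.6  143. ] yaw-7.72 tilt [ 0.001  -0.0007] F [ 0.2 -0.3  2.6] w9.4
shift m [ 0.0007 -0.0016 -0.137 ] az -0.12
```

Request:
arm_command:
  rows:
    - {"x": 0, "y": 0, "z": -0.01, "ax": 0, "ay": 0, "az": 0, "fingers": 1}
    - {"x": 0, "y": 0, "z": -0.03, "ax": 0, "ay": 0, "az": 0, "fingers": 1}
    - {"x": 0, "y": 0, "z": -0.055, "ax": 0, "ay": 0, "az": 0, "fingers": 1}
    - {"x": 0, "y": 0, "z": -0.085, "ax": 0, "ay": 0, "az": 0, "fingers": 1}
    - {"x": 0, "y": 0, "z": -0.115, "ax": 0, "ay": 0, "az": 0, "fingers": 1}
    - {"x": 0, "y": 0, "z": -0.14, "ax": 0, "ay": 0, "az": 0, "fingers": 1}
    - {"x": 0, "y": 0, "z": -0.152, "ax": 0, "ay": 0, "az": 0, "fingers": 1}
    - {"x": 0, "y": 0, "z": -0.152, "ax": 0, "ay": 0, "az": 0, "fingers": 1}
  grip_force: 60

```text
time_s: 3.58
eef_pos: [528.7, -204.4, 294.9]
tcp_rot: [[0.991, -0.134, 0.001], [-0.134, -0.991, -0.0], [0.001, 0.0, -1.0]]
force: [0.2, 0.1, -0.8]
grip_width: 8.7
```

```bash
python3 - <<'E'
from h import *
to(562.8,333.7,295,6.46)
E
```

```text
t3.58 pos [ 528.7 -204.4  294.9] yaw-7.71 tilt [ 0.0012 -0.0004] F [ 0.2  0.1 -0.8] w8.7
shift m [-3.850e-02 -5.378e-01 -3.000e-04] az -14.17
```

Request:
arm_command:
  rows:
    - {"x": -0.003, "y": -0.03, "z": 0, "ax": 0, "ay": 0, "az": 0, "fingers": 1}
    - {"x": -0.006, "y": -0.08, "z": 0, "ax": 0, "ay": 0, "az": -1, "fingers": 1}
    - {"x": -0.01, "y": -0.14, "z": 0, "ax": 0, "ay": 0, "az": -3, "fingers": 1}
    - {"x": -0.014, "y": -0.2, "z": 0, "ax": 0, "ay": 0, "az": -5, "fingers": 1}
    - {"x": -0.018, "y": -0.26, "z": 0, "ax": 0, "ay": 0, "az": -7, "fingers": 1}
    - {"x": -0.023, "y": -0.32, "z": 0, "ax": 0, "ay": 0, "az": -9, "fingers": 1}
    - {"x": -0.027, "y": -0.38, "z": 0, "ax": 0, "ay": 0, "az": -11, "fingers": 1}
    - {"x": -0.031, "y": -0.44, "z": 0, "ax": 0, "ay": 0, "az": -12.5, "fingers": 1}
    - {"x": -0.036, "y": -0.5, "z": 0, "ax": 0, "ay": 0, "az": -14, "fingers": 1}
    - {"x": -0.0385, "y": -0.53, "z": 0, "ax": 0, "ay": 0, "az": -14.2, "fingers": 1}

```text
time_s: 4.82
eef_pos: [577.4, 127.8, 293.9]
tcp_rot: [[0.98, 0.197, -0.01], [0.198, -0.98, 0.039], [-0.002, -0.04, -0.999]]
force: [-0.3, 0.5, -0.9]
grip_width: 8.5
```

Request:
arm_command:
  rows:
    - {"x": 0, "y": -0.007, "z": 0, "ax": 0, "ay": 0, "az": 0, "fingers": 1}
    - {"x": 0, "y": -0.0078, "z": 0, "ax": 0, "ay": 0, "az": 0, "fingers": 1}
    - {"x": 0, "y": -0.0078, "z": 0, "ax": 0, "ay": 0, "az": 0, "fingers": 1}

```text
time_s: 5.2
eef_pos: [576.1, 130.5, 294.8]
tcp_rot: [[0.98, 0.201, -0.01], [0.201, -0.979, 0.041], [-0.001, -0.042, -0.999]]
force: [-0.2, -0.6, -0.4]
grip_width: 8.9
```

```bash
python3 - <<'E'
from h import *
to(562.8,333.7,255,6.46)
for n in("top","scene"):
    f=bot.grab_frame(n)
    cv2.imwrite(f"pics/{n}2.png",f)
t=cv2.imread("pics/top2.png");s=cv2.imread("pics/scene2.png")
cv2.imwrite("pics/c4.png",np.hstack([crop(t,90,80,190,200,4),crop(s,455,140,555,260,4)]))
# where tank rim & ideal screen corners would project
R,p=np.array([[np.cos(.1128),-np.sin(.1128)],[np.sin(.1128),np.cos(.1128)]]),bot.read_state()["eef_pos"]
zb=p[2]-143+33.
for dx in(-45,45):
  for dz in(0,120): print(dx,dz,[(np.array(proj(n,[*(R@[dx,0]+p[:2]),zb+dz]))-o)*4 for n,o in(("top",(90,80)),("scene",(355,140)))])
E
```

```text
t5.20 pos [576.1 130.5 294.8] yaw11.61 tilt [-0.0099  0.041 ] F [-0.2 -0.6 -0.4] w8.9
shift m [ 0.028  -0.1998  0.0483] az 5.15
-45 0 [array([570.49406675, 221.10493692]), array([250.40858227, 248.616934  ])]
-45 120 [array([531.22749122, 170.88023248]), array([279.48321897,  61.64066161])]
45 0 [array([559.01750177,  71.70180168]), array([264.17987109, 365.14218302])]
45 120 [array([518.70687723,   4.35706074]), array([297.08133351, 172.80610563])]
```

View pics/c4.png

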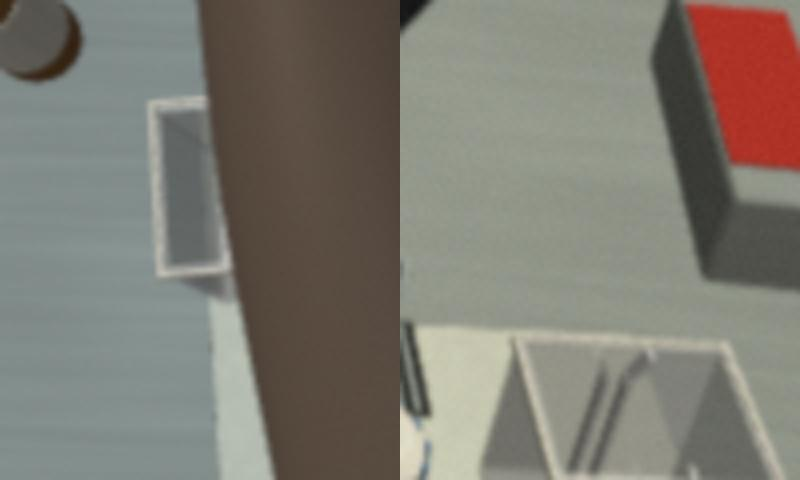

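```bash
python3 - <<'E'
from h import *
s=bot.read_state();print(s["q"].round(3),s["qd"].round(3))
E
```

```text
[0.202 0.267 0.273 1.578 0.042 3.141] [ 0.001 -0.001 -0.    -0.002 -0.001  0.001]
```

```bash
cat >> h.py <<'E'
from scipy.spatial.transform import Rotation as Ro
def to(x,y,z,yaw):
    s=bot.read_state(); R=s["tcp_rot"]; d=R.T@(np.array([x,y,z])-s["eef_pos"]); c,n=np.cos(np.radians(yaw)),np.sin(np.radians(yaw))
    T=np.array([[c,n,0],[n,-c,0],[0,0,-1]])
    print("t%.2f"%s["time_s"],"pos",s["eef_pos"].round(1),"yaw%.2f"%np.degrees(np.arctan2(R[1,0],R[0,0])),"tilt",R[:2,2].round(4),"F",s["force"].round(1),"w%.1f"%s["grip_width"],"q6 %.2f"%s["q"][5])
    print("shift m",(d/1000).round(4),"rotvec",Ro.from_matrix(R.T@T).as_rotvec(degrees=True).round(2))
E
python3 - <<'E'
from h import *
to(562.8,250,295,103)
E
```

```text
t5.30 pos [576.1 130.5 294.9] yaw11.61 tilt [-0.0098  0.0412] F [ 0.1 -0.8 -0.6] w8.8 q6 3.14
shift m [ 0.0111 -0.1196  0.0049] rotvec [ -1.95  -1.87 -91.38]
```

Request:
arm_command:
  rows:
    - {"x": 0, "y": 0, "z": 0, "ax": -0.2, "ay": -0.2, "az": -9, "fingers": 1}
    - {"x": 0.001, "y": -0.01, "z": 0, "ax": -0.4, "ay": -0.4, "az": -18, "fingers": 1}
    - {"x": 0.002, "y": -0.02, "z": 0.001, "ax": -0.6, "ay": -0.6, "az": -27, "fingers": 1}
    - {"x": 0.003, "y": -0.03, "z": 0.001, "ax": -0.8, "ay": -0.8, "az": -36, "fingers": 1}
    - {"x": 0.004, "y": -0.045, "z": 0.002, "ax": -1, "ay": -1, "az": -45, "fingers": 1}
    - {"x": 0.006, "y": -0.06, "z": 0.002, "ax": -1.2, "ay": -1.2, "az": -54, "fingers": 1}
    - {"x": 0.007, "y": -0.075, "z": 0.003, "ax": -1.4, "ay": -1.4, "az": -63, "fingers": 1}
    - {"x": 0.008, "y": -0.09, "z": 0.004, "ax": -1.6, "ay": -1.6, "az": -72, "fingers": 1}
    - {"x": 0.01, "y": -0.105, "z": 0.004, "ax": -1.8, "ay": -1.7, "az": -81, "fingers": 1}
    - {"x": 0.011, "y": -0.12, "z": 0.005, "ax": -1.95, "ay": -1.87, "az": -90, "fingers": 1}

```text
time_s: 6.55
eef_pos: [562.7, 251.0, 294.9]
tcp_rot: [[-0.207, 0.978, -0.0], [0.978, 0.207, -0.0], [-0.0, -0.0, -1.0]]
force: [0.1, -0.0, -0.5]
grip_width: 8.8
```

```bash
python3 - <<'E'
from h import *
to(562.8,333.7,285,186.46)
E
```

```text
t6.55 pos [562.7 251.  294.9] yaw101.93 tilt [-0.0002 -0.0002] F [ 0.1 -0.  -0.5] w8.8 q6 1.78
shift m [0.0809 0.0172 0.0099] rotvec [-2.000e-02 -1.000e-02 -8.453e+01]
```

Request:
arm_command:
  rows:
    - {"x": 0.008, "y": 0.002, "z": 0, "ax": 0, "ay": 0, "az": -9, "fingers": 1}
    - {"x": 0.016, "y": 0.004, "z": 0, "ax": 0, "ay": 0, "az": -18, "fingers": 1}
    - {"x": 0.025, "y": 0.006, "z": 0, "ax": 0, "ay": 0, "az": -27, "fingers": 1}
    - {"x": 0.034, "y": 0.008, "z": 0, "ax": 0, "ay": 0, "az": -36, "fingers": 1}
    - {"x": 0.045, "y": 0.01, "z": 0, "ax": 0, "ay": 0, "az": -45, "fingers": 1}
    - {"x": 0.055, "y": 0.012, "z": 0, "ax": 0, "ay": 0, "az": -54, "fingers": 1}
    - {"x": 0.065, "y": 0.014, "z": 0.003, "ax": 0, "ay": 0, "az": -63, "fingers": 1}
    - {"x": 0.075, "y": 0.016, "z": 0.006, "ax": 0, "ay": 0, "az": -72, "fingers": 1}
    - {"x": 0.081, "y": 0.0172, "z": 0.01, "ax": 0, "ay": 0, "az": -81, "fingers": 1}
    - {"x": 0.081, "y": 0.0172, "z": 0.01, "ax": 0, "ay": 0, "az": -84.5, "fingers": 1}

```text
time_s: 7.8
eef_pos: [563.0, 333.7, 284.3]
tcp_rot: [[-0.994, -0.11, -0.001], [-0.11, 0.994, -0.001], [0.001, -0.0, -1.0]]
force: [0.6, 0.3, -0.6]
grip_width: 8.8
```

```bash
python3 - <<'E'
from h import *
to(562.8,333.7,255,186.46)
for n in("top","scene"):
    f=bot.grab_frame(n)
    cv2.imwrite(f"pics/{n}3.png",f)
t=cv2.imread("pics/top3.png");s=cv2.imread("pics/scene3.png")
cv2.imwrite("pics/c4.png",np.hstack([crop(t,90,80,190,220,4),crop(s,455,140,555,280,4)]))
a=.1128;R,p=np.array([[np.cos(a),-np.sin(a)],[np.sin(a),np.cos(a)]]),bot.read_state()["eef_pos"]
zb=p[2]-143+33.
for dx in(-45,45):
  for dz in(0,120): print(dx,dz,[(np.array(proj(n,[*(R@[dx,0]+p[:2]),zb+dz]))-o)*4 for n,o in(("top",(90,80)),("scene",(355,140)))])
E
```

```text
t7.80 pos [563.  333.7 284.3] yaw-173.67 tilt [-0.0012 -0.0005] F [ 0.6  0.3 -0.6] w8.8 q6 0.42
shift m [0.0002 0.     0.0293] rotvec [-0.02 -0.07 -0.13]
-45 0 [array([227.97787587, 238.19439246]), array([640.69998121, 293.68887828])]
-45 120 [array([148.77252748, 190.29036578]), array([704.67114269, 107.10521681])]
45 0 [array([218.89923897,  89.50949382]), array([686.42293566, 416.08672421])]
45 120 [array([139.239366  ,  24.65818462]), array([760.46701748, 224.62934222])]
```

View pics/c4.png

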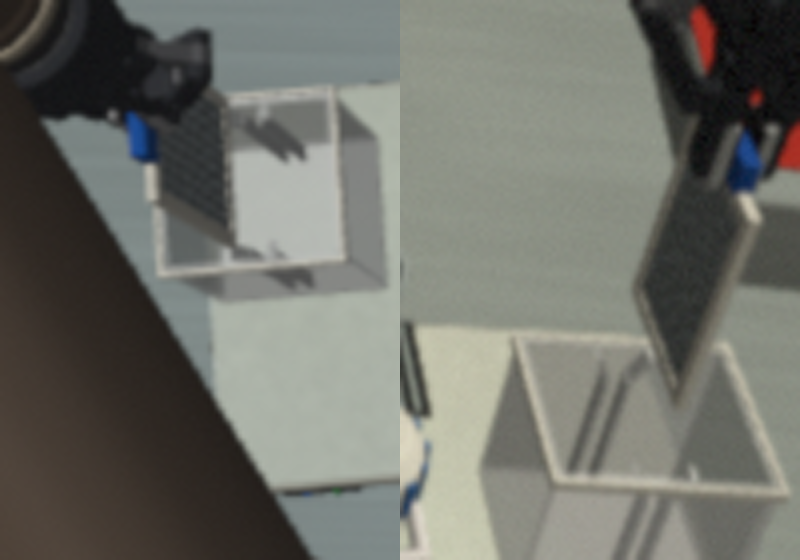

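```bash
python3 - <<'E'
from h import *
np.set_printoptions(precision=1,suppress=True)
ct=lambda u,v:((u+.5)/4+89.5,(v+.5)/4+79.5)
cs=lambda u,v:((u-400+.5)/4+454.5,(v+.5)/4+139.5)
print(tri(ct(233,243),cs(636,290)),tri(ct(226,91),cs(678,405)))
print("bar-corner",tri(ct(152,202),cs(704,107))[0])
# rim inner corners z135 : top view and scene view
a=.1128;R=np.array([[np.cos(a),-np.sin(a)],[np.sin(a),np.cos(a)]])
o=np.array([562.8,333.7])
for n,f,q in(("top",ct,[(147,95),(333,87),(349,262),(158,274)]),("scene",cs,[(785,494),(556,487),(517,339),(725,344)])):
    P=np.array([onz(n,*f(*u),135)[:2] for u in q]);print(n,(P-o)@R,((P-o)@R).mean(0))
E
```

```text
(array([516.2, 325.5, 176. ]), np.float64(0.4998692254802854)) (array([606.2, 332.8, 180.7]), np.float64(0.3894670038829332))
bar-corner [513.6 328.5 292.2]
top [[ 59.6  57.7]
 [ 54.7 -55.9]
 [-55.2 -58.6]
 [-52.4  57.3]] [1.7 0.1]
scene [[ 54.7  54.3]
 [ 58.5 -56.7]
 [-49.7 -55.4]
 [-53.9  55.4]] [ 2.4 -0.6]
```

Request:
arm_command:
  rows:
    - {"x": -0.0033, "y": 0.0027, "z": 0.01, "ax": 0, "ay": 0, "az": 0, "fingers": 1}
    - {"x": -0.0033, "y": 0.0027, "z": 0.025, "ax": 0, "ay": 0, "az": 0, "fingers": 1}
    - {"x": -0.0033, "y": 0.0027, "z": 0.035, "ax": 0, "ay": 0, "az": 0, "fingers": 1}
    - {"x": -0.0033, "y": 0.0027, "z": 0.04, "ax": 0, "ay": 0, "az": 0, "fingers": 1}
    - {"x": -0.0033, "y": 0.0027, "z": 0.044, "ax": 0, "ay": 0, "az": 0, "fingers": 1}
    - {"x": -0.0033, "y": 0.0027, "z": 0.048, "ax": 0, "ay": 0, "az": 0, "fingers": 1}

```text
time_s: 8.65
eef_pos: [566.2, 336.8, 236.9]
tcp_rot: [[-0.994, -0.107, -0.0], [-0.107, 0.994, 0.0], [0.0, 0.0, -1.0]]
force: [-0.1, 1.1, -0.7]
grip_width: 8.8
```

Request:
arm_command:
  rows:
    - {"x": 0, "y": 0, "z": 0.004, "ax": 0, "ay": 0, "az": 0, "fingers": 1}
    - {"x": 0, "y": 0, "z": 0.008, "ax": 0, "ay": 0, "az": 0, "fingers": 1}
    - {"x": 0, "y": 0, "z": 0.012, "ax": 0, "ay": 0, "az": 0, "fingers": 1}
    - {"x": 0, "y": 0, "z": 0.012, "ax": 0, "ay": 0, "az": 0, "fingers": 1}

```text
time_s: 9.15
eef_pos: [565.9, 336.6, 224.2]
tcp_rot: [[-0.994, -0.107, -0.001], [-0.107, 0.994, -0.001], [0.001, -0.0, -1.0]]
force: [0.1, -0.4, -2.1]
grip_width: 9.0
```

Request:
arm_command:
  rows:
    - {"x": 0, "y": 0, "z": 0.004, "ax": 0, "ay": 0, "az": 0, "fingers": 1}
    - {"x": 0, "y": 0, "z": 0.008, "ax": 0, "ay": 0, "az": 0, "fingers": 1}
    - {"x": 0, "y": 0, "z": 0.012, "ax": 0, "ay": 0, "az": 0, "fingers": 1}
    - {"x": 0, "y": 0, "z": 0.016, "ax": 0, "ay": 0, "az": 0, "fingers": 1}
    - {"x": 0, "y": 0, "z": 0.016, "ax": 0, "ay": 0, "az": 0, "fingers": 1}

```text
time_s: 9.78
eef_pos: [565.9, 336.6, 208.2]
tcp_rot: [[-0.994, -0.107, -0.001], [-0.107, 0.994, -0.001], [0.001, -0.0, -1.0]]
force: [0.3, 0.1, -0.7]
grip_width: 8.7
```

```bash
python3 - <<'E'
from h import *
to(562.8,333.7,144,186.46)
for n in("top","scene"):
    f=bot.grab_frame(n)
    cv2.imwrite(f"pics/{n}4.png",f)
t=cv2.imread("pics/top4.png");s=cv2.imread("pics/scene4.png")
cv2.imwrite("pics/c5.png",np.hstack([crop(t,90,80,190,220,4),crop(s,455,140,555,280,4)]))
E
```

```text
t9.78 pos [565.9 336.6 208.2] yaw-173.83 tilt [-0.0014 -0.0006] F [ 0.3  0.1 -0.7] w8.7 q6 0.43
shift m [ 0.0033 -0.0025  0.0642] rotvec [-0.03 -0.09 -0.29]
```

View pics/c5.png

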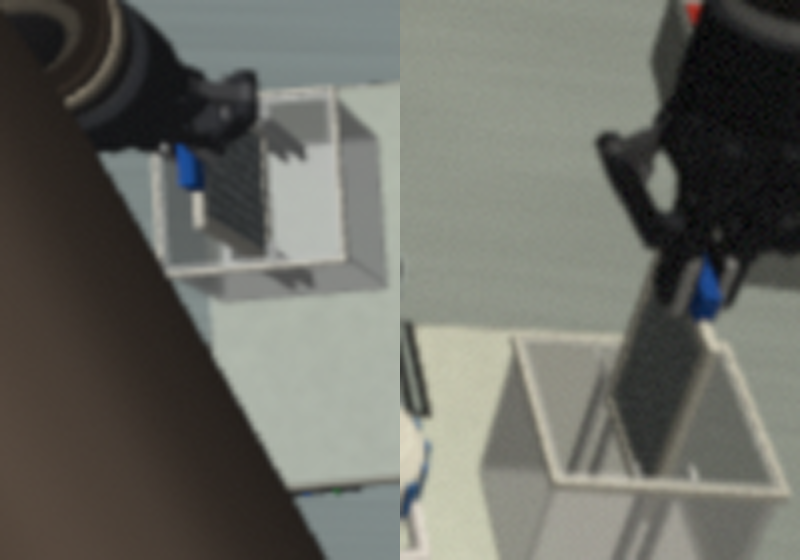

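```bash
python3 - <<'E'
from h import *
np.set_printoptions(precision=0,suppress=True)
a=.1128;R=np.array([[np.cos(a),-np.sin(a)],[np.sin(a),np.cos(a)]]);o=np.array([562.8,333.7])+R@[2,0]
for dx in(-45,45):
  for z in(98,119,135):
    print(dx,z,[[((np.array(proj(n,[*(R@[dx,dy]+o),z]))-q)*4+1.5) for dy in(-12,-4.5,0,4.5,12)] for n,q in(("top",(90,80)),("scene",(355,140)))])
E
```

```text
-45 98 [[array([290., 261.]), array([278., 262.]), array([271., 263.]), array([264., 263.]), array([252., 264.])], [array([585., 400.]), array([599., 401.]), array([608., 402.]), array([616., 402.]), array([630., 403.])]]
-45 119 [[array([280., 254.]), array([268., 255.]), array([260., 256.]), array([253., 257.]), array([241., 258.])], [array([595., 373.]), array([609., 374.]), array([617., 374.]), array([626., 375.]), array([640., 375.])]]
-45 135 [[array([271., 249.]), array([259., 250.]), array([251., 251.]), array([244., 251.]), array([232., 252.])], [array([602., 351.]), array([616., 352.]), array([625., 353.]), array([633., 353.]), array([647., 354.])]]
45 98 [[array([282., 122.]), array([270., 123.]), array([263., 123.]), array([255., 124.]), array([244., 125.])], [array([624., 525.]), array([639., 525.]), array([648., 526.]), array([657., 526.]), array([673., 527.])]]
45 119 [[array([271., 112.]), array([259., 114.]), array([251., 114.]), array([244., 115.]), array([232., 116.])], [array([635., 497.]), array([650., 498.]), array([659., 498.]), array([668., 499.]), array([684., 499.])]]
45 135 [[array([262., 105.]), array([250., 106.]), array([243., 107.]), array([235., 108.]), array([223., 109.])], [array([643., 475.]), array([658., 476.]), array([668., 476.]), array([677., 477.]), array([692., 478.])]]
```

Request:
arm_command:
  rows:
    - {"x": 0, "y": 0, "z": 0.006, "ax": 0, "ay": 0, "az": 0, "fingers": 1}
    - {"x": 0, "y": 0, "z": 0.012, "ax": 0, "ay": 0, "az": 0, "fingers": 1}
    - {"x": 0, "y": 0, "z": 0.018, "ax": 0, "ay": 0, "az": 0, "fingers": 1}
    - {"x": 0, "y": 0, "z": 0.024, "ax": 0, "ay": 0, "az": 0, "fingers": 1}
    - {"x": 0, "y": 0, "z": 0.03, "ax": 0, "ay": 0, "az": 0, "fingers": 1}
    - {"x": 0, "y": 0, "z": 0.03, "ax": 0, "ay": 0, "az": 0, "fingers": 1}

```text
time_s: 10.62
eef_pos: [565.8, 336.6, 178.0]
tcp_rot: [[-0.994, -0.107, -0.002], [-0.107, 0.994, -0.001], [0.002, -0.001, -1.0]]
force: [0.3, 0.5, -0.1]
grip_width: 9.1
```

Request:
arm_command:
  rows:
    - {"x": 0, "y": 0, "z": 0.006, "ax": 0, "ay": 0, "az": 0, "fingers": 1}
    - {"x": 0, "y": 0, "z": 0.012, "ax": 0, "ay": 0, "az": 0, "fingers": 1}
    - {"x": 0, "y": 0, "z": 0.018, "ax": 0, "ay": 0, "az": 0, "fingers": 1}
    - {"x": 0, "y": 0, "z": 0.022, "ax": 0, "ay": 0, "az": 0, "fingers": 1}
    - {"x": 0, "y": 0, "z": 0.025, "ax": 0, "ay": 0, "az": 0, "fingers": 1}
    - {"x": 0, "y": 0, "z": 0.025, "ax": 0, "ay": 0, "az": 0, "fingers": 1}

```text
time_s: 11.38
eef_pos: [565.9, 336.7, 153.5]
tcp_rot: [[-0.994, -0.108, -0.001], [-0.108, 0.994, -0.0], [0.001, -0.0, -1.0]]
force: [0.8, 0.4, -0.7]
grip_width: 8.7
```

Request:
arm_command:
  rows:
    - {"x": 0, "y": 0, "z": 0.004, "ax": 0, "ay": 0, "az": 0, "fingers": 1}
    - {"x": 0, "y": 0, "z": 0.007, "ax": 0, "ay": 0, "az": 0, "fingers": 1}
    - {"x": 0, "y": 0, "z": 0.008, "ax": 0, "ay": 0, "az": 0, "fingers": 1}
    - {"x": 0, "y": 0, "z": 0.009, "ax": 0, "ay": 0, "az": 0, "fingers": 1}
    - {"x": 0, "y": 0, "z": 0.009, "ax": 0, "ay": 0, "az": 0, "fingers": 1}

```text
time_s: 12.0
eef_pos: [566.0, 336.7, 144.7]
tcp_rot: [[-0.994, -0.107, -0.001], [-0.107, 0.994, -0.0], [0.001, -0.0, -1.0]]
force: [0.1, 0.7, 0.4]
grip_width: 9.0
```

Request:
arm_command:
  rows:
    - {"x": 0, "y": 0, "z": 0.001, "ax": 0, "ay": 0, "az": 0, "fingers": 1}
    - {"x": 0, "y": 0, "z": 0.002, "ax": 0, "ay": 0, "az": 0, "fingers": 1}
    - {"x": 0, "y": 0, "z": 0.002, "ax": 0, "ay": 0, "az": 0, "fingers": 1}

```text
time_s: 12.38
eef_pos: [566.2, 336.9, 144.2]
tcp_rot: [[-0.994, -0.108, 0.001], [-0.108, 0.994, 0.001], [-0.001, 0.001, -1.0]]
force: [-1.5, -0.8, 6.1]
grip_width: 8.6
```

Request:
arm_command:
  rows:
    - {"x": 0, "y": 0, "z": 0, "ax": 0, "ay": 0, "az": 0, "fingers": 0.2}
    - {"x": 0, "y": 0, "z": 0, "ax": 0, "ay": 0, "az": 0, "fingers": 0}
    - {"x": 0, "y": 0, "z": 0, "ax": 0, "ay": 0, "az": 0, "fingers": 0}
    - {"x": 0, "y": 0, "z": 0, "ax": 0, "ay": 0, "az": 0, "fingers": 0}
    - {"x": 0, "y": 0, "z": -0.02, "ax": 0, "ay": 0, "az": 0, "fingers": 0}
    - {"x": 0, "y": 0, "z": -0.06, "ax": 0, "ay": 0, "az": 0, "fingers": 0}
    - {"x": 0, "y": 0, "z": -0.1, "ax": 0, "ay": 0, "az": 0, "fingers": 0}
    - {"x": 0, "y": 0, "z": -0.12, "ax": 0, "ay": 0, "az": 0, "fingers": 0}

```text
time_s: 13.38
eef_pos: [566.6, 337.0, 265.4]
tcp_rot: [[-0.994, -0.107, 0.002], [-0.107, 0.994, 0.001], [-0.002, 0.001, -1.0]]
force: [-0.8, -0.0, -0.7]
grip_width: 42.7
```

```bash
python3 - <<'E'
from h import *
np.set_printoptions(precision=3,suppress=True)
to(533.5,-109,225,160.2)
E
```

```text
t13.38 pos [566.6 337.  265.4] yaw-173.83 tilt [0.002 0.001] F [-0.8 -0.  -0.7] w42.7 q6 0.43
shift m [ 0.081 -0.44   0.04 ] rotvec [ 0.1   0.11 25.97]
```

Move back towards the spout, high (TCP z about 235).

Request:
arm_command:
  rows:
    - {"x": 0.005, "y": -0.03, "z": 0, "ax": 0, "ay": 0, "az": 2, "fingers": 0}
    - {"x": 0.015, "y": -0.085, "z": 0, "ax": 0, "ay": 0, "az": 5, "fingers": 0}
    - {"x": 0.026, "y": -0.14, "z": 0, "ax": 0, "ay": 0, "az": 8, "fingers": 0}
    - {"x": 0.036, "y": -0.195, "z": 0, "ax": 0, "ay": 0, "az": 11, "fingers": 0}
    - {"x": 0.046, "y": -0.25, "z": 0.005, "ax": 0, "ay": 0, "az": 14, "fingers": 0}
    - {"x": 0.056, "y": -0.305, "z": 0.01, "ax": 0, "ay": 0, "az": 17, "fingers": 0}
    - {"x": 0.066, "y": -0.36, "z": 0.015, "ax": 0, "ay": 0, "az": 20, "fingers": 0}
    - {"x": 0.075, "y": -0.41, "z": 0.02, "ax": 0, "ay": 0, "az": 23, "fingers": 0}
    - {"x": 0.081, "y": -0.44, "z": 0.025, "ax": 0.1, "ay": 0.1, "az": 26, "fingers": 0}
    - {"x": 0.081, "y": -0.44, "z": 0.025, "ax": 0.1, "ay": 0.1, "az": 26, "fingers": 0}

```text
time_s: 14.62
eef_pos: [532.4, -111.3, 237.3]
tcp_rot: [[-0.939, 0.343, -0.003], [0.343, 0.939, -0.002], [0.003, -0.003, -1.0]]
force: [0.3, 0.5, 0.2]
grip_width: 42.7
```

```bash
python3 - <<'E'
from h import *
np.set_printoptions(precision=3,suppress=True)
to(533.5,-109,107,160.2)
for n in("top","scene"):
    f=bot.grab_frame(n)
    cv2.imwrite(f"pics/{n}5.png",f)
t=cv2.imread("pics/top5.png");s=cv2.imread("pics/scene5.png")
cv2.imwrite("pics/c6.png",np.vstack([np.hstack([crop(t,290,90,400,190,3),crop(s,270,120,380,220,3)]),np.hstack([crop(t,110,80,220,180,3),crop(s,455,190,565,290,3)])]))
E
```

```text
t14.62 pos [ 532.4 -111.3  237.3] yaw159.97 tilt [-0.003 -0.002] F [0.3 0.5 0.2] w42.7 q6 0.14
shift m [-0.001  0.003  0.13 ] rotvec [-0.16 -0.15 -0.23]
```

View pics/c6.png

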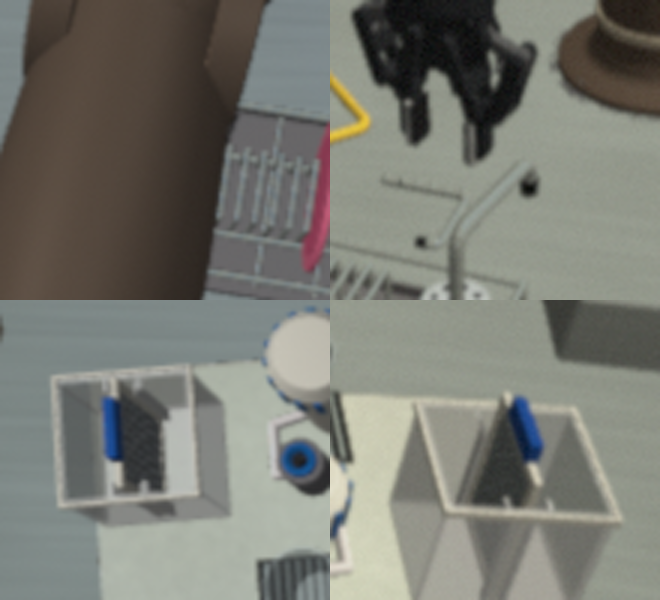

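Request:
arm_command:
  rows:
    - {"x": -0.0015, "y": 0.003, "z": 0.03, "ax": -0.15, "ay": -0.15, "az": -0.2, "fingers": 0}
    - {"x": -0.0015, "y": 0.003, "z": 0.06, "ax": -0.15, "ay": -0.15, "az": -0.2, "fingers": 0}
    - {"x": -0.0015, "y": 0.003, "z": 0.09, "ax": -0.15, "ay": -0.15, "az": -0.2, "fingers": 0}
    - {"x": -0.0015, "y": 0.003, "z": 0.115, "ax": -0.15, "ay": -0.15, "az": -0.2, "fingers": 0}
    - {"x": -0.0015, "y": 0.003, "z": 0.13, "ax": -0.15, "ay": -0.15, "az": -0.2, "fingers": 0}
    - {"x": -0.0015, "y": 0.003, "z": 0.13, "ax": -0.15, "ay": -0.15, "az": -0.2, "fingers": 0}

```text
time_s: 15.48
eef_pos: [534.5, -106.4, 107.1]
tcp_rot: [[-0.942, 0.335, -0.001], [0.335, 0.942, 0.0], [0.001, -0.0, -1.0]]
force: [0.8, -0.4, -0.2]
grip_width: 43.0
```

Request:
arm_command:
  rows:
    - {"x": 0, "y": 0, "z": 0, "ax": 0, "ay": 0, "az": 0, "fingers": 0.4}
    - {"x": 0, "y": 0, "z": 0, "ax": 0, "ay": 0, "az": 0, "fingers": 0.6}
    - {"x": 0, "y": 0, "z": 0, "ax": 0, "ay": 0, "az": 0, "fingers": 1}
    - {"x": 0, "y": 0, "z": 0, "ax": 0, "ay": 0, "az": 0, "fingers": 1}
    - {"x": 0, "y": 0, "z": 0, "ax": 0, "ay": 0, "az": 0, "fingers": 1}
    - {"x": 0, "y": 0, "z": 0, "ax": 0, "ay": 0, "az": 0, "fingers": 1}
  grip_force: 80

```text
time_s: 16.23
eef_pos: [535.6, -107.4, 108.9]
tcp_rot: [[-0.942, 0.336, 0.003], [0.336, 0.942, -0.0], [-0.003, 0.001, -1.0]]
force: [-1.1, 0.2, 6.8]
grip_width: 10.5
```

Request:
arm_command:
  rows:
    - {"x": 0, "y": 0, "z": -0.005, "ax": 0, "ay": 0, "az": 0, "fingers": 1}
    - {"x": 0, "y": 0, "z": -0.015, "ax": 0, "ay": 0, "az": 0, "fingers": 1}
    - {"x": 0, "y": 0, "z": -0.03, "ax": 0, "ay": 0, "az": 0, "fingers": 1}
    - {"x": 0, "y": 0, "z": -0.05, "ax": 0, "ay": 0, "az": 0, "fingers": 1}
    - {"x": 0, "y": 0, "z": -0.07, "ax": 0, "ay": 0, "az": 0, "fingers": 1}
    - {"x": 0, "y": 0, "z": -0.09, "ax": 0, "ay": 0, "az": 0, "fingers": 1}
    - {"x": 0, "y": 0, "z": -0.105, "ax": 0, "ay": 0, "az": 0, "fingers": 1}
    - {"x": 0, "y": 0, "z": -0.105, "ax": 0, "ay": 0, "az": 0, "fingers": 1}

```text
time_s: 17.23
eef_pos: [535.3, -107.5, 214.3]
tcp_rot: [[-0.942, 0.336, 0.003], [0.336, 0.942, -0.001], [-0.003, 0.0, -1.0]]
force: [0.7, 0.8, -1.4]
grip_width: 9.9
```

```bash
python3 - <<'E'
from h import *
np.set_printoptions(precision=4,suppress=True)
to(535,140,213,186.46)
E
```

```text
t17.23 pos [ 535.3 -107.5  214.3] yaw160.37 tilt [ 0.0026 -0.0006] F [ 0.7  0.8 -1.4] w9.9 q6 0.14
shift m [0.0834 0.233  0.0011] rotvec [ -0.02   0.16 -26.09]
```

Request:
arm_command:
  rows:
    - {"x": 0.005, "y": 0.02, "z": 0, "ax": 0, "ay": 0, "az": -2, "fingers": 1}
    - {"x": 0.02, "y": 0.06, "z": 0, "ax": 0, "ay": 0, "az": -7, "fingers": 1}
    - {"x": 0.038, "y": 0.11, "z": 0, "ax": 0, "ay": 0, "az": -13, "fingers": 1}
    - {"x": 0.056, "y": 0.16, "z": 0, "ax": 0, "ay": 0, "az": -19, "fingers": 1}
    - {"x": 0.07, "y": 0.195, "z": 0, "ax": 0, "ay": 0.1, "az": -24, "fingers": 1}
    - {"x": 0.076, "y": 0.213, "z": 0, "ax": 0, "ay": 0.2, "az": -26, "fingers": 1}
    - {"x": 0.076, "y": 0.213, "z": 0, "ax": 0, "ay": 0.2, "az": -26.1, "fingers": 1}
    - {"x": 0.076, "y": 0.213, "z": 0, "ax": 0, "ay": 0.2, "az": -26.1, "fingers": 1}

```text
time_s: 18.23
eef_pos: [534.8, 118.0, 212.4]
tcp_rot: [[-0.994, -0.111, -0.003], [-0.111, 0.994, -0.0], [0.003, 0.0, -1.0]]
force: [-0.9, -0.0, -0.7]
grip_width: 10.0
```

```bash
python3 - <<'E'
from h import *
np.set_printoptions(precision=4,suppress=True)
to(557.3,202.2,200,186.46)
for n in("top","scene"):
    f=bot.grab_frame(n)
    cv2.imwrite(f"pics/{n}6.png",f)
p=bot.read_state()["eef_pos"]; print(p)
for n in("top","scene"): print(n,[proj(n,p+[0,0,d]).round(1) for d in(-76,0,54)])
t=cv2.imread("pics/top6.png");s=cv2.imread("pics/scene6.png")
cv2.imwrite("pics/c7.png",np.hstack([crop(t,190,100,290,240,4),crop(s,360,100,460,240,4)]))
E
```

```text
t18.23 pos [534.8 118.  212.4] yaw-173.61 tilt [-0.0033 -0.0003] F [-0.9 -0.  -0.7] w10.0 q6 0.11
shift m [-0.0318  0.0812  0.0123] rotvec [ 0.   -0.19 -0.07]
[534.8871 117.6888 212.6913]
top [array([239.2, 138.3]), array([234. , 131.2]), array([229.8, 125.5])]
scene [array([411.4, 219.5]), array([415.4, 192.6]), array([418.5, 171.7])]
```

View pics/c7.png

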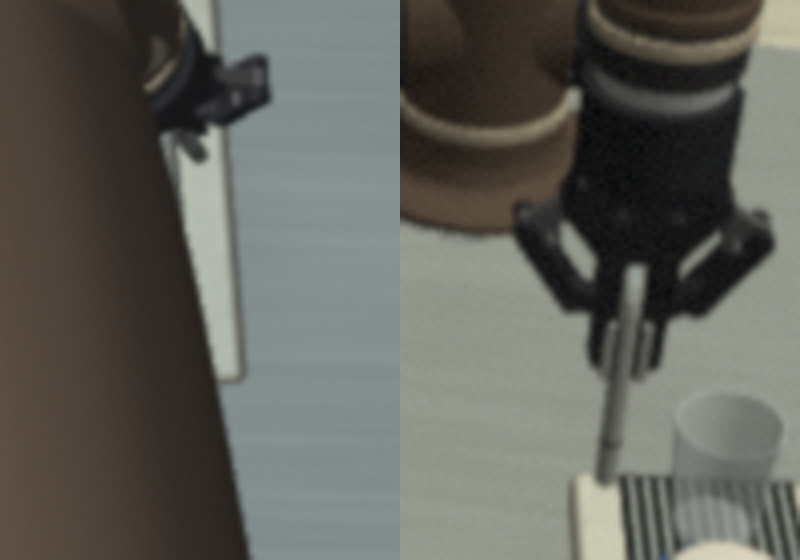

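```bash
python3 - <<'E'
from h import *
print(tri((239.7,138.9),(411.1,219.5)))
E
```

```text
(array([533.56220208, 116.9664379 , 135.44870722]), np.float64(0.48044508040327827))
```

Request:
arm_command:
  rows:
    - {"x": -0.008, "y": 0.02, "z": 0, "ax": 0, "ay": -0.1, "az": 0, "fingers": 1}
    - {"x": -0.02, "y": 0.05, "z": 0, "ax": 0, "ay": -0.2, "az": 0, "fingers": 1}
    - {"x": -0.029, "y": 0.072, "z": 0, "ax": 0, "ay": -0.2, "az": 0, "fingers": 1}
    - {"x": -0.0328, "y": 0.0819, "z": 0.005, "ax": 0, "ay": -0.2, "az": 0, "fingers": 1}
    - {"x": -0.0328, "y": 0.0819, "z": 0.015, "ax": 0, "ay": -0.2, "az": 0, "fingers": 1}
    - {"x": -0.0328, "y": 0.0819, "z": 0.025, "ax": 0, "ay": -0.2, "az": 0, "fingers": 1}
    - {"x": -0.0328, "y": 0.0819, "z": 0.03, "ax": 0, "ay": -0.2, "az": 0, "fingers": 1}
    - {"x": -0.0328, "y": 0.0819, "z": 0.03, "ax": 0, "ay": -0.2, "az": 0, "fingers": 1}
  grip_force: 100

```text
time_s: 19.32
eef_pos: [557.8, 203.2, 182.3]
tcp_rot: [[-0.994, -0.112, -0.0], [-0.112, 0.994, 0.0], [0.0, 0.0, -1.0]]
force: [0.1, 0.5, -1.1]
grip_width: 9.9
```

```bash
python3 - <<'E'
from h import *
np.set_printoptions(precision=4,suppress=True)
to(558.3,203,167,186.46)
E
```

```text
t19.32 pos [557.8 203.2 182.3] yaw-173.57 tilt [-0.0001  0.0003] F [ 0.1  0.5 -1.1] w9.9 q6 0.24
shift m [-0.0005 -0.0003  0.0153] rotvec [ 0.02 -0.   -0.03]
```

Descend into the cone.

Request:
arm_command:
  rows:
    - {"x": -0.0005, "y": 0, "z": 0.005, "ax": 0, "ay": 0, "az": 0, "fingers": 1}
    - {"x": -0.0005, "y": 0, "z": 0.01, "ax": 0, "ay": 0, "az": 0, "fingers": 1}
    - {"x": -0.0005, "y": 0, "z": 0.014, "ax": 0, "ay": 0, "az": 0, "fingers": 1}
    - {"x": -0.0005, "y": 0, "z": 0.016, "ax": 0, "ay": 0, "az": 0, "fingers": 1}
    - {"x": -0.0005, "y": 0, "z": 0.018, "ax": 0, "ay": 0, "az": 0, "fingers": 1}
    - {"x": -0.0005, "y": 0, "z": 0.018, "ax": 0, "ay": 0, "az": 0, "fingers": 1}

```text
time_s: 20.08
eef_pos: [558.6, 204.0, 164.6]
tcp_rot: [[-0.994, -0.113, 0.001], [-0.113, 0.994, 0.001], [-0.001, 0.0, -1.0]]
force: [0.2, 0.2, -1.0]
grip_width: 9.7
```

Request:
arm_command:
  rows:
    - {"x": 0, "y": 0, "z": 0.001, "ax": 0, "ay": 0, "az": 0, "fingers": 1}
    - {"x": 0, "y": 0, "z": 0.002, "ax": 0, "ay": 0, "az": 0, "fingers": 1}
    - {"x": 0, "y": 0, "z": 0.003, "ax": 0, "ay": 0, "az": 0, "fingers": 1}
    - {"x": 0, "y": 0, "z": 0.003, "ax": 0, "ay": 0, "az": 0, "fingers": 1}

```text
time_s: 20.58
eef_pos: [558.5, 204.0, 161.6]
tcp_rot: [[-0.994, -0.113, 0.001], [-0.113, 0.994, 0.001], [-0.001, 0.001, -1.0]]
force: [0.1, 0.0, -0.7]
grip_width: 9.9
```

Request:
arm_command:
  rows:
    - {"x": 0, "y": 0, "z": 0.0015, "ax": 0, "ay": 0, "az": 0, "fingers": 1}
    - {"x": 0, "y": 0, "z": 0.003, "ax": 0, "ay": 0, "az": 0, "fingers": 1}
    - {"x": 0, "y": 0, "z": 0.0045, "ax": 0, "ay": 0, "az": 0, "fingers": 1}
    - {"x": 0, "y": 0, "z": 0.006, "ax": 0, "ay": 0, "az": 0, "fingers": 1}
    - {"x": 0, "y": 0, "z": 0.006, "ax": 0, "ay": 0, "az": 0, "fingers": 1}

```text
time_s: 21.2
eef_pos: [558.4, 203.8, 155.3]
tcp_rot: [[-0.994, -0.113, 0.0], [-0.113, 0.994, 0.0], [-0.0, 0.0, -1.0]]
force: [-2.3, -1.0, -2.4]
grip_width: 9.9
```

Request:
arm_command:
  rows:
    - {"x": 0, "y": 0, "z": 0.0015, "ax": 0, "ay": 0, "az": 0, "fingers": 1}
    - {"x": 0, "y": 0, "z": 0.003, "ax": 0, "ay": 0, "az": 0, "fingers": 1}
    - {"x": 0, "y": 0, "z": 0.004, "ax": 0, "ay": 0, "az": 0, "fingers": 1}
    - {"x": 0, "y": 0, "z": 0.004, "ax": 0, "ay": 0, "az": 0, "fingers": 1}

```text
time_s: 21.7
eef_pos: [558.6, 204.0, 152.2]
tcp_rot: [[-0.994, -0.113, 0.001], [-0.113, 0.994, 0.001], [-0.001, 0.001, -1.0]]
force: [-2.3, -1.0, 4.8]
grip_width: 10.2
```

Request:
arm_command:
  rows:
    - {"x": 0.0006, "y": -0.0004, "z": 0.001, "ax": 0, "ay": 0, "az": 0, "fingers": 1}
    - {"x": 0.0006, "y": -0.0004, "z": 0.002, "ax": 0, "ay": 0, "az": 0, "fingers": 1}
    - {"x": 0.0006, "y": -0.0004, "z": 0.003, "ax": 0, "ay": 0, "az": 0, "fingers": 1}
    - {"x": 0.0006, "y": -0.0004, "z": 0.004, "ax": 0, "ay": 0, "az": 0, "fingers": 1}

```text
time_s: 22.2
eef_pos: [558.7, 203.6, 150.5]
tcp_rot: [[-0.994, -0.113, 0.004], [-0.113, 0.994, 0.002], [-0.004, 0.001, -1.0]]
force: [-6.4, -3.7, 18.9]
grip_width: 9.7
```

Request:
arm_command:
  rows:
    - {"x": 0, "y": 0, "z": 0.001, "ax": 0, "ay": 0, "az": 0, "fingers": 1}
    - {"x": 0, "y": 0, "z": 0.002, "ax": 0, "ay": 0, "az": 0, "fingers": 1}
    - {"x": 0, "y": 0, "z": 0.003, "ax": 0, "ay": 0, "az": 0, "fingers": 1}

```text
time_s: 22.58
eef_pos: [558.6, 203.7, 147.0]
tcp_rot: [[-0.994, -0.113, 0.004], [-0.113, 0.994, 0.002], [-0.004, 0.001, -1.0]]
force: [-5.0, -2.4, 15.8]
grip_width: 9.5
```

Request:
arm_command:
  rows:
    - {"x": 0.0005, "y": -0.0003, "z": 0.001, "ax": 0, "ay": 0, "az": 0, "fingers": 1}
    - {"x": 0.001, "y": -0.0005, "z": 0.002, "ax": 0, "ay": 0, "az": 0, "fingers": 1}
    - {"x": 0.001, "y": -0.0005, "z": 0.003, "ax": 0, "ay": 0, "az": 0, "fingers": 1}
    - {"x": 0.001, "y": -0.0005, "z": 0.004, "ax": 0, "ay": 0, "az": 0, "fingers": 1}

```text
time_s: 23.08
eef_pos: [558.2, 203.5, 142.9]
tcp_rot: [[-0.994, -0.113, 0.004], [-0.113, 0.994, 0.002], [-0.005, 0.002, -1.0]]
force: [-3.1, -2.0, 9.7]
grip_width: 9.9
```

Request:
arm_command:
  rows:
    - {"x": 0, "y": 0, "z": 0.001, "ax": 0, "ay": 0, "az": 0, "fingers": 1}
    - {"x": 0, "y": 0, "z": 0.002, "ax": 0, "ay": 0, "az": 0, "fingers": 1}
    - {"x": 0, "y": 0, "z": 0.003, "ax": 0, "ay": 0, "az": 0, "fingers": 1}

```text
time_s: 23.45
eef_pos: [558.2, 203.4, 139.5]
tcp_rot: [[-0.994, -0.113, 0.004], [-0.113, 0.994, 0.002], [-0.004, 0.002, -1.0]]
force: [-2.5, -1.6, 9.0]
grip_width: 10.0
```

Request:
arm_command:
  rows:
    - {"x": 0.0003, "y": -0.0002, "z": 0.001, "ax": 0, "ay": 0, "az": 0, "fingers": 1}
    - {"x": 0.0003, "y": -0.0002, "z": 0.002, "ax": 0, "ay": 0, "az": 0, "fingers": 1}
    - {"x": 0.0003, "y": -0.0002, "z": 0.0025, "ax": 0, "ay": 0, "az": 0, "fingers": 1}

```text
time_s: 23.82
eef_pos: [558.2, 203.3, 137.7]
tcp_rot: [[-0.994, -0.113, 0.005], [-0.113, 0.994, 0.003], [-0.005, 0.002, -1.0]]
force: [-2.8, -0.9, 14.6]
grip_width: 9.6
```

Request:
arm_command:
  rows:
    - {"x": 0, "y": 0, "z": 0.001, "ax": 0, "ay": 0, "az": 0, "fingers": 1}
    - {"x": 0, "y": 0, "z": 0.002, "ax": 0, "ay": 0, "az": 0, "fingers": 1}

```text
time_s: 24.08
eef_pos: [558.6, 203.4, 137.6]
tcp_rot: [[-0.994, -0.113, 0.007], [-0.113, 0.994, 0.003], [-0.008, 0.002, -1.0]]
force: [-6.0, -3.2, 26.3]
grip_width: 9.6
```

Request:
arm_command:
  rows:
    - {"x": 0.0005, "y": -0.0002, "z": -0.002, "ax": 0, "ay": 0, "az": 0, "fingers": 1}
    - {"x": 0.0005, "y": -0.0002, "z": -0.0025, "ax": 0, "ay": 0, "az": 0, "fingers": 1}

```text
time_s: 24.32
eef_pos: [557.9, 203.2, 138.0]
tcp_rot: [[-0.994, -0.113, 0.005], [-0.113, 0.994, 0.003], [-0.006, 0.002, -1.0]]
force: [-1.0, -0.8, 9.1]
grip_width: 10.2
```

Request:
arm_command:
  rows:
    - {"x": 0, "y": 0, "z": 0, "ax": 0, "ay": 0, "az": 0, "fingers": 0.5}
    - {"x": 0, "y": 0, "z": 0, "ax": 0, "ay": 0, "az": 0, "fingers": 0}
    - {"x": 0, "y": 0, "z": 0, "ax": 0, "ay": 0, "az": 0, "fingers": 0}
    - {"x": 0, "y": 0, "z": 0, "ax": 0, "ay": 0, "az": 0, "fingers": 0}
    - {"x": 0, "y": 0, "z": 0, "ax": 0, "ay": 0, "az": 0, "fingers": 0}
    - {"x": 0, "y": 0, "z": -0.02, "ax": 0, "ay": 0, "az": 0, "fingers": 0}
    - {"x": 0, "y": 0, "z": -0.05, "ax": 0, "ay": 0, "az": 0, "fingers": 0}
    - {"x": 0, "y": 0, "z": -0.1, "ax": 0, "ay": 0, "az": 0, "fingers": 0}
    - {"x": 0, "y": 0, "z": -0.14, "ax": 0, "ay": 0, "az": 0, "fingers": 0}
    - {"x": 0, "y": 0, "z": -0.14, "ax": 0, "ay": 0, "az": 0, "fingers": 0}

```text
time_s: 25.58
eef_pos: [557.6, 202.8, 279.5]
tcp_rot: [[-0.994, -0.113, 0.007], [-0.113, 0.994, 0.003], [-0.007, 0.002, -1.0]]
force: [0.7, -0.1, -0.1]
grip_width: 43.1
```

Request:
arm_command:
  rows:
    - {"x": 0, "y": -0.03, "z": 0, "ax": 0, "ay": 0, "az": 0, "fingers": 0}
    - {"x": 0, "y": -0.08, "z": 0, "ax": 0, "ay": 0, "az": 0, "fingers": 0}
    - {"x": 0, "y": -0.13, "z": 0, "ax": 0, "ay": 0, "az": 0, "fingers": 0}
    - {"x": 0, "y": -0.18, "z": 0, "ax": 0, "ay": 0, "az": 0, "fingers": 0}
    - {"x": 0, "y": -0.23, "z": 0, "ax": 0, "ay": 0, "az": 0, "fingers": 0}
    - {"x": 0, "y": -0.27, "z": 0, "ax": 0, "ay": 0, "az": 0, "fingers": 0}
    - {"x": 0, "y": -0.27, "z": 0, "ax": 0, "ay": 0, "az": 0, "fingers": 0}

```text
time_s: 26.45
eef_pos: [586.5, -68.4, 274.0]
tcp_rot: [[-0.994, -0.109, -0.001], [-0.109, 0.994, 0.001], [0.001, 0.001, -1.0]]
force: [0.1, -0.2, -0.6]
grip_width: 42.7
```

```bash
python3 - <<'E'
from h import *
np.set_printoptions(precision=1,suppress=True)
t=bot.grab_frame("top");s=bot.grab_frame("scene")
cv2.imwrite("pics/c8.png",np.hstack([crop(t,120,75,255,210,3),crop(s,400,175,530,310,3)]))
c,g=np.array([557.3,202.2]),np.array([443.3,189.3])
for nm,p in(("bendtop",[*c,190+6]),("noz",[*(c+(g-c)),159]),("noz top",[*g,190]),("ring",[*c,91])):
    print(nm,(np.array(proj("top",p))-[120,75])*3+1,(np.array(proj("scene",p))-[400,175])*3+1+[405,0])
to(0,0,0,0)
E
```

```text
bendtop [238.5 143.4] [573.1 107.3]
noz [259.7 296.2] [543.5  45.7]
noz top [250.7 290.5] [550.1  13.4]
ring [268.3 173.9] [548.3 215.5]
t26.55 pos [586.4 -66.1 274.5] yaw-173.58 tilt [-0.  0.] F [1.  0.7 0.3] w42.9 q6 -0.22
shift m [0.6 0.1 0.3] rotvec [   0.1    0.1 -173.6]
```

View pics/c8.png

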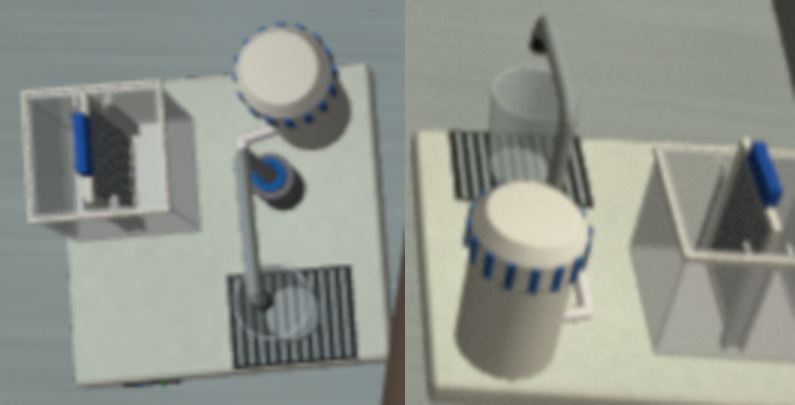

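```bash
python3 -c "
from rig import bot
print(bot.finish_job())"
```

```text
the job is handed in; nothing more can be done
None
```

I fitted both parts and handed the job in at about 26.6 s of the 64 s allowed. `finish_job()` gives no verdict, so the result rests on my own checks.

**Screen:** I lowered it into the tank channel until it touched bottom at about 6 N, with the tool at the height I expected for a seated screen, then released it. The last pictures show it upright between the ribs, with its grip bar above the tank rim.

**Spout:** It stopped lightly on the seal, passed it at about 19 N, and came to a hard stop at 26 N. From the tool height, that puts the foot about 0.6 mm above the bore bottom. The last pictures show the nozzle over the grille.

**Checks that disagreed:**
- The nozzle showed up about 3 mm from where I predicted in the top view. In the scene view it was about 2 pixels off, the same offset I saw earlier with the screen, so I put it down to calibration.
- The insertion ring was hidden in both views, so I did not check it by eye.

**One setback:** The last joint reached its range limit while I was carrying the screen. I turned the tool half a turn in the air and carried on.

The gripper is clear of everything. The glass, pink lid and grinder were never touched; I checked the glass in the last picture but took no final look at the lid or the grinder.

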